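Reset the round length stop in a stick workshop

TASK

One of the two length stops on the bench has a round collar on its rod, the other a square block. On the one with the round collar, loosen the wing screw on top by about a quarter turn anticlockwise, then slide the collar along its rod until it stands level with the upright steel pointer on the board. Leave the screw loose for fine setting, and leave the stop with the square block as it is.

Things in the scene. Friction and masses are not known exactly. Their poses are not given: they have to be found in the camera images.
- stop_wing (a point): Centre of the wing of the screw on the round collar, on the screw's upright axis, 100 mm above the bench. Wing: brass tab 46 mm long (y), 10 thick (x: pinch this way), 24 high; along the rod when tight. Collar under it: dark steel, 48 mm across, 28 wide, top 76 mm above the bench, on a level 16 mm rod 52 mm up, between wooden posts (72 high) on a fixed board 310 x 100 x 20.
- stop_screw (a joint): Turn of that wing screw, rad: 0 is tight, as it starts; grows anticlockwise from above, stops at 1.57. Takes about 0.1 N m, stays where left. Below about 0.6 the collar is held fast (1 to 2 mm play) in the middle of the rod; above, collar, screw and wing slide together along the rod with about 2 N, up to 105 mm either side of the middle.
- mark (a point): The pointer: upright steel blade 14 x 6 mm, 30 high, on a small foot, fixed on the round collar's board, 38 mm beside the rod's axis, away from the robot. Point 40 mm above the bench; y runs along the rod, x level across it. The collar is level with it when the screw's axis has the same y in this frame. The dark wooden plug (16 mm across, 4 high) on this board is no mark.
- spare_wing_end (a point): One end of the wing of the screw on the other length stop, the one with the square block (48 mm high and deep, 50 along its rod), built alike but without pointer: a bystander. The point is 22 mm from that screw's axis, 100 mm above the bench.

How it is judged:
By the outcome, as a careful person would: the job done as asked, in the order asked, and still so for the second after the job is handed in, with the robot touching nothing.
It also fails if it takes over 35 s, if anything falls off the work surface, if the arm or the gripper's body presses on something with over 40 N, if the wrist force passes 120 N, or if a joint passes its speed limit or range.

ROBOT

A 7-joint arm with a two-finger parallel gripper is mounted at the origin on the work surface. World frame = base frame: x ahead of the robot, y to its left, z up, the work surface at z = 0. Lengths are in m, angles in rad, forces in N, time in s.
With the tool pointing down it reaches from about 0.4 to 0.85 m from the base axis. Payload 4.5 kg.
Tool frame: the origin (TCP) lies on the centre line of the jaws, within the pads' length; the fingertips stand 11 mm ahead of it and the grasp point (between the pads) lies 8 mm behind it; z points along the fingers, y is the line along which they close (so a half turn about z gives the same grasp; the last joint's range is limited). The gripper opens to 85 mm and grips with 20 to 120 N. Pads are 22 mm wide; open, the fingers measure 114 mm over their backs; the gripper's body (76 mm by 85 mm) begins 54 mm behind the grasp point. The pads swing forward as they close: fully open they stand 13 mm farther back than shut.
Start: joints at [1.329, 0.689, -0.195, 1.565, 0.157, 0.902, -0.215], TCP at [0.17, -0.601, 0.242] pointing down, gripper open.
Joint ranges: [-3.01, 3.01], [-0.46, 2.08], [-1.47, 1.51], [0.13, 2.56], [-1, 4.14], [0.04, 2.09], [-2.66, 2.66]. Speed limits (rad/s): [2.57, 2.57, 3.14, 3.14, 3.14, 3.14, 3.14].

INTERFACE

Orientations are given as a unit quaternion [x, y, z, w].
In Python, from plant import arm, eoat, kin, capture, calibration, order, trace, monitor gives the robot as it stands. Calls block until the motion is done:
- arm.move_pose(position, orientation): joint-space move of the TCP to a pose.
- arm.servo_line(position, rotation=None, max_speed=0.15, f_stop=None): straight line of the TCP; rotation=None keeps the orientation; max_speed is the mean speed in m/s. With f_stop (N) it stops when the force on the tool has changed by that much, and returns True; else False.
- arm.movej(angles): joint-space move.
- eoat.command_gripper(opening, force=None): finger opening in m; force is the grip in N (None keeps the last); returns when the fingers have stopped.
- arm.sleep(seconds).
- kin.ik(position, orientation): joint angles nearest the present ones, or None.
- capture(name): name is "scene" or "side" or "wrist"; returns the picture (420x560x3 uint8, blue, green, red); there is no depth.
- calibration(name): a dict with "K" (3x3 intrinsics, pixels), "T" (4x4, takes a point from camera to world coordinates). Camera axes: x right, y down, z forward; pixel columns grow to the right and rows downward; lengths in m; the calibration is good to about 2 mm. The wrist camera is an equidistant fisheye: a pixel r from the principal point sees the ray r / f radians off the axis. A picture is of the moment at which its call begins: read the wrist's pose just before it. calibration takes no time and is no camera call; for the wrist camera it gives the pose at the moment of the call.
A pose or a line that the arm cannot do raises arm.IKError and nothing moves.
- order.close_job(): hands the job in; it is judged then, once.
Trained networks look in the newest picture that a camera, given by its name, has taken for a name from the list of things; names that differ only in an ending like _2 or _b are one class to them, and where a whole thing is asked for, a point or a joint stands for the part that bears it (a point fixed in the world has none). Each returns a list of dicts, best first, with "p" (0 to 1); they miss things now and then, are a little off and sometimes report something else, mostly with a low value. They report only what shows in the picture. A call takes as long as a camera call.
- trace(camera, label): "mask" (420x560 bool, what is visible of it) and "location" ([column, row] in pixels, amid what is visible of it).
Readings, each from a call of its own:
- monitor.get_clock(): time.
- monitor.get_joints(): joint angles.
- monitor.get_qd(): joint speeds.
- monitor.get_tau(): joint torques, N m.
- monitor.get_ee_pos(): TCP position.
- monitor.get_ee_rot(): TCP orientation.
- monitor.get_wrist_force(): force on the tool from outside, world axes, zero at the start.
- monitor.get_torque(): the same for the moment, N m.
- monitor.get_width(): finger opening in m.
- monitor.get_grip_force(): force on a finger pad.
Only numpy, scipy, OpenCV 4.12 (cv2) and the standard library are available. Lean on these libraries where they do the work, as an engineer would, in place of code of your own. Each camera call takes 0.05 s, during which the arm holds its last target. There are 200 camera calls.

## Working session

There is one attempt and no reset: what is moved stays moved. The work goes in short steps, each a Python script; the robot and the scene stay as the last script left them, time stands still between calls to the robot, and variables do not carry over. Pictures are saved under pics/ and viewed, at most 10 in all, crops included, and the job is handed in when it is done.

```bash
mkdir -p pics; ls; python3 - <<'E'
from plant import *
import cv2,numpy as np
ims=[]
for c in ("scene","side"):
    im=capture(c); 
    for l in ("stop_wing","mark","spare_wing_end","stop_screw"):
        for d in trace(c,l)[:3]: print(c,l,round(d["p"],2),np.round(d["location"],1),d["mask"].sum())
    cv2.imwrite(f"pics/{c}.png",im)
    k=calibration(c); print(k["K"].tolist(),np.round(k["T"],3).tolist())
print(monitor.get_clock(), monitor.get_ee_rot())
E
```

```text
pics
scene stop_wing 0.77 [191.3 258.5] 430
scene mark 0.57 [253.1 288.3] 223
scene stop_screw 0.74 [192.8 258.3] 432
[[528.6770435954362, 0.0, 277.3144444705951], [0.0, 528.6770435954362, 211.47063225312755], [0.0, 0.0, 1.0]] [[0.704, 0.367, -0.608, 1.079], [0.71, -0.367, 0.601, -0.567], [-0.003, -0.855, -0.519, 0.575], [0.0, 0.0, 0.0, 1.0]]
side stop_wing 0.57 [328.8 163.4] 143
side mark 0.43 [291.4 195.5] 119
side spare_wing_end 0.62 [221.3 308.6] 248
side stop_screw 0.45 [328.4 165.1] 156
[[422.9895503508533, 0.0, 273.0851705052699], [0.0, 422.9895503508533, 205.901430011211], [0.0, 0.0, 1.0]] [[-0.812, -0.427, 0.397, 0.218], [-0.583, 0.612, -0.534, 0.427], [-0.015, -0.665, -0.746, 0.736], [0.0, 0.0, 0.0, 1.0]]
0.5 [ 9.90504420e-01  1.37480884e-01 -5.74630222e-06 -2.57680169e-05]
```

View pics/scene.png

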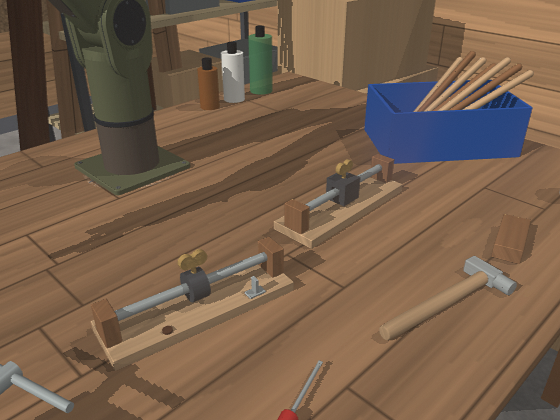

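View pics/side.png

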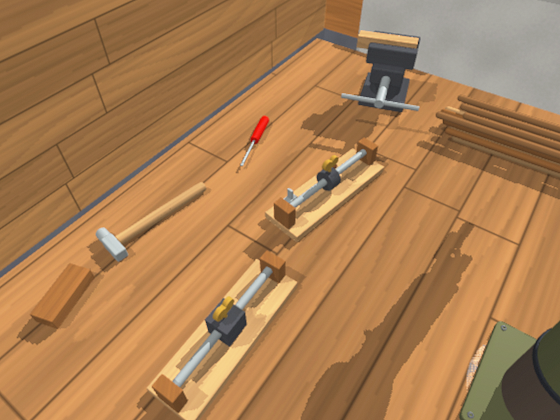

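The scene picture shows the round-collar stop at the front: wing (192,260), collar (195,285), pointer (255,288), plug (168,330). The square-block stop is behind, with its wing at (346,168). The side picture agrees, with the round collar's wing at (329,163) and the pointer at (291,195).

```bash
cat >h.py <<'E'
from plant import *
import cv2,numpy as np
from scipy.spatial.transform import Rotation as R
def ray(c,p,k=None):
    k=k or calibration(c); K,T=np.array(k["K"]),np.array(k["T"])
    v=np.array([(p[0]-K[0,2])/K[0,0],(p[1]-K[1,2])/K[1,1],1])
    if c=="wrist":
        r=np.hypot(v[0],v[1]); v=np.array([v[0]/r*np.sin(r),v[1]/r*np.sin(r),np.cos(r)]) if r>1e-9 else np.array([0,0,1.])
    return T[:3,3],T[:3,:3]@v
def onz(c,p,z,k=None):
    o,d=ray(c,p,k); return o+d*(z-o[2])/d[2]
def tri(rs):
    A=0;b=0
    for o,d in rs:
        d=d/np.linalg.norm(d);P=np.eye(3)-np.outer(d,d);A=A+P;b=b+P@o
    return np.linalg.solve(A,b)
def down(yaw): # tool z down, tool y at angle yaw in the plane
    y=np.array([np.cos(yaw),np.sin(yaw),0]);z=np.array([0,0,-1.]);x=np.cross(y,z)
    return R.from_matrix(np.c_[x,y,z]).as_quat()
E
python3 - <<'E'
from h import *
for n,a,b,z in (("wing",(192,259.5),(328.8,163.4),.1),("mark",(253.1,288.3),(291.4,195.5),.04),("spare",(346,168),(225,307),.1)):
    print(n,onz("scene",a,z),onz("side",b,z),tri([ray("scene",a),ray("side",b)]))
for c,a,b in (("scene",(118,315),(265,258)),("side",(362,158),(295,205))):
    p,q=onz(c,a,.052),onz(c,b,.052); print(p,q,np.degrees(np.arctan2(*(q-p)[1::-1])))
print(np.linalg.inv(np.eye(4)) is None, calibration("wrist"), monitor.get_ee_pos())
E
```

```text
wing [ 0.52990543 -0.20559243  0.1       ] [ 0.52886463 -0.20035448  0.1       ] [ 0.52907791 -0.20355254  0.09806339]
mark [ 0.59012035 -0.13795344  0.04      ] [ 0.57287667 -0.12006567  0.04      ] [ 0.57910417 -0.12887192  0.02836525]
spare [0.49969644 0.19938911 0.1       ] [0.49073888 0.20069201 0.1       ] [0.49435739 0.20150552 0.09719814]
[ 0.5074594  -0.32635251  0.052     ] [ 0.55710538 -0.08038456  0.052     ] 78.58877496699594
[ 0.49682465 -0.30932955  0.052     ] [ 0.54457516 -0.09170542  0.052     ] 77.62442951969025
False {'K': array([[325.1922621 ,   0.        , 277.86242667],
       [  0.        , 325.1922621 , 212.81652562],
       [  0.        ,   0.        ,   1.        ]]), 'T': array([[ 0.27171802, -0.90951233, -0.31457373,  0.25046934],
       [-0.96237578, -0.25729315, -0.08736758, -0.57987272],
       [-0.00147578,  0.32647749, -0.94520383,  0.37421466],
       [ 0.        ,  0.        ,  0.        ,  1.        ]])} [ 0.17020357 -0.60134941  0.24226443]
```

```bash
python3 - <<'E'
from h import *
for y0 in (-12,168):
    for p,dy in (((.529,-.203,.25),0),((.529,-.203,.094),0),((.529,-.203,.094),90),((.545,-.12,.094),90)):
        q=kin.ik(p,down(np.radians(y0+dy))); print(y0,dy,None if q is None else np.round(q,2))
E
```

```text
-12 0 [ 0.56  0.63 -0.46  1.73  0.35  0.87 -0.26]
-12 0 [ 0.46  0.84 -0.3   1.86  0.46  0.51 -0.36]
-12 90 [ 0.64  0.9  -0.61  1.85  0.81  0.67  0.89]
-12 90 [ 0.5   0.9  -0.64  1.87  0.85  0.67  0.7 ]
168 0 [-0.03  0.66  0.55  1.76 -0.44  0.85 -2.63]
168 0 [ 0.07  0.87  0.39  1.88 -0.63  0.52 -2.47]
168 90 [ 0.28  0.83  0.01  1.87 -0.02  0.45 -1.47]
168 90 [ 0.11  0.82  0.04  1.89 -0.07  0.43 -1.58]
```

```bash
python3 - <<'E'
from h import *
arm.move_pose([.529,-.203,.25],down(np.radians(-12))); arm.sleep(.3)
k=calibration("wrist"); im=capture("wrist"); np.save("k.npy",k,allow_pickle=True)
for l in ("stop_wing","mark"):
    for d in trace("wrist",l)[:3]:
        m=d["mask"]; print(l,round(d["p"],2),d["location"],m.sum()); im[m]=im[m]//2
        ys,xs=np.nonzero(m); print(xs.min(),xs.max(),ys.min(),ys.max())
cv2.imwrite("pics/w1.png",cv2.resize(im,(800,600)))
print(monitor.get_clock(),monitor.get_ee_pos(),np.round(monitor.get_joints(),2),k["T"][:3,3])
E
```

```text
stop_wing 0.81 [277.7, 200.5] 596
269 282 174 223
mark 0.88 [311.5, 106.6] 448
300 318 89 116
2.8833 [ 0.52894837 -0.20312139  0.2500006 ] [ 0.56  0.63 -0.46  1.73  0.35  0.87 -0.26] [ 0.54562146 -0.12254332  0.38188471]
```

View pics/w1.png

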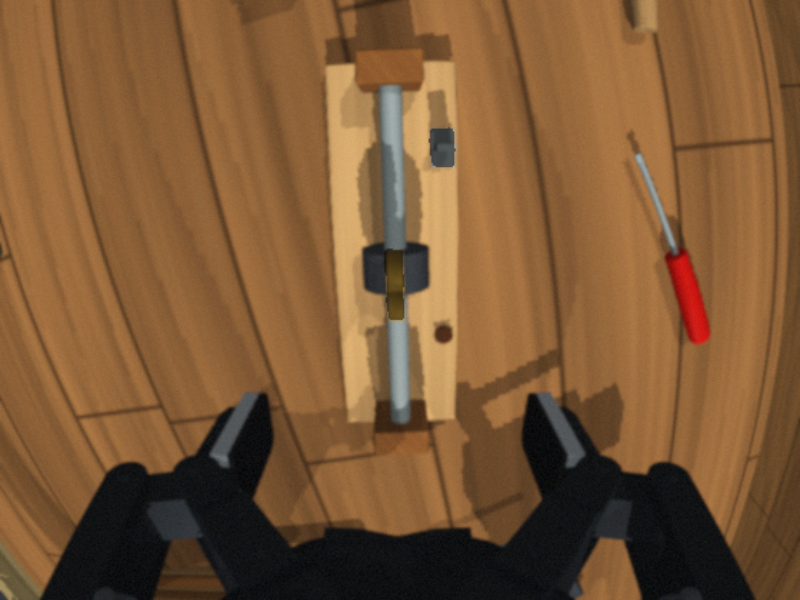

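The wrist picture (800 px view) shows the brass wing at (396,284) over the collar, lined up with the rod. The pointer on its foot is at (443,147) and the plug at (443,333). I'll zoom in on the pointer.

```bash
python3 - <<'E'
from h import *
k=np.load("k.npy",allow_pickle=True).item()
P=lambda p,z:np.round(onz("wrist",p,z,k),4)
print("wing",P((277.7,200.5),.1),P((277.7,200.5),.112),"ends",P((276,174),.1),P((277,223),.1))
print("mark",P((311.5,106.6),.04),P((311.5,106.6),.03),P((311,89),.024),P((311,116),.024))
a,b=P((273.5,65),.06),P((279.5,280),.06);print("rod",a,b,np.degrees(np.arctan2(*(a-b)[1::-1])))
im=capture("wrist"); cv2.imwrite("pics/m.png",cv2.resize(im[75:235,250:340],None,fx=3.6,fy=3.6,interpolation=cv2.INTER_CUBIC))
E
```

```text
wing [ 0.5274 -0.2058  0.1   ] [ 0.5282 -0.2022  0.112 ] ends [ 0.5311 -0.1815  0.1   ] [ 0.5222 -0.227   0.1   ]
mark [ 0.5792 -0.131   0.04  ] [ 0.5802 -0.1313  0.03  ] [ 0.5841 -0.1123  0.024 ] [ 0.5782 -0.1415  0.024 ]
rod [ 0.5496 -0.0827  0.06  ] [ 0.507  -0.3107  0.06  ] 79.41676345691135
```

View pics/m.png

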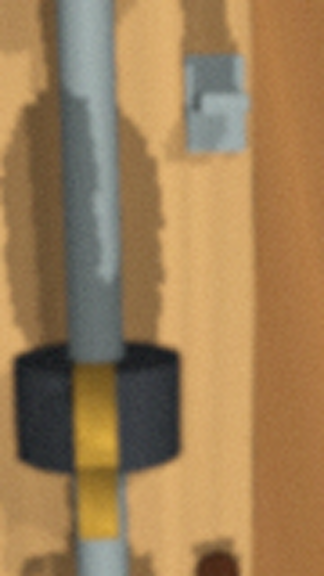

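The blade top is at crop (222,102), which is pixel (311.8,103.3). The foot centre is at about pixel (309.7,103.8), and the wing is clear to grasp.

```bash
python3 - <<'E'
from h import *
k=np.load("k.npy",allow_pickle=True).item()
u=np.array([np.cos(np.radians(79)),np.sin(np.radians(79))])
w=np.array([.5272,-.2045])
for p,z in (((311.8,103.3),.051),((309.7,103.75),.023)):
    q=onz("wrist",p,z,k)[:2]; print("mark",q,"along",(q-w)@u,"across",np.cross(u,q-w))
eoat.command_gripper(.045,25)
arm.servo_line([*w,.25],down(np.radians(-11)))
arm.servo_line([*w,.093],max_speed=.12,f_stop=8)
print(monitor.get_ee_pos())
f=lambda s:print(s,monitor.get_width(),monitor.get_grip_force(),np.round(monitor.get_wrist_force(),1),np.round(monitor.get_torque(),2),monitor.get_clock())
f("pre")
eoat.command_gripper(0.0,30); f("grip")
for a in range(14,85,14):
    arm.servo_line([*w,.093],down(np.radians(-11+a))); f(a)
E
```

```text
mark [ 0.57909014 -0.12750017] along 0.08548622734785381 across -0.036244507773009055
mark [ 0.57956733 -0.12797759] along 0.08510863941041007 across -0.03680402487256398
[ 0.52771684 -0.20466066  0.09365607]
pre 0.04492694100574473 0.0 [-0.5  0.8 -0.3] [-0.05 -0.    0.02] 5.1167
grip 0.009462916080626762 32.46621253200374 [-0.3 -0.1  3.8] [0.   0.13 0.28] 5.5167
14 0.009340176216973148 32.366330539326086 [ 0.8 -0.5  5.3] [-0.11  0.09  0.07] 5.9083
28 0.009433392167698606 32.37366485156822 [ 0.8 -0.9  5.3] [-0.05 -0.11  0.08] 6.3
42 0.009777693745113607 32.3991986462363 [ 1.  -0.5  5.2] [-0.07 -0.19  0.1 ] 6.6917
56 0.009588700746269245 32.36177791564842 [1.8 1.  5.3] [-0.03 -0.25  0.11] 7.0833
70 0.009316468475286348 32.351911346486304 [ 2.4 -0.   5.2] [ 0.02 -0.36  0.07] 7.475
84 0.009700774987549224 32.34900879505948 [2.5 1.1 3.6] [ 0.1  -0.47  0.11] 7.8667<stdin>:6: DeprecationWarning: Arrays of 2-dimensional vectors are deprecated. Use arrays of 3-dimensional vectors instead. (deprecated in NumPy 2.0)
```

```bash
python3 - <<'E'
from h import *
u=np.array([np.cos(np.radians(79)),np.sin(np.radians(79))])
w=np.array([.5272,-.2045])
f=lambda s:print(s,monitor.get_width(),np.round(monitor.get_wrist_force(),1),np.round(monitor.get_torque(),2),np.round(monitor.get_ee_pos(),4),monitor.get_clock())
for d in (.03,.06,.0853):
    print(arm.servo_line([*(w+d*u),.093],max_speed=.06,f_stop=25)); f(d)
eoat.command_gripper(.045); f("open")
arm.servo_line([*(w+.0853*u),.2]); 
# view with the camera beside the rod, rotated back
arm.servo_line([*(w+.02*u),.25],down(np.radians(-11))); arm.sleep(.3)
k=calibration("wrist"); im=capture("wrist"); np.save("k2.npy",k,allow_pickle=True)
for l in ("stop_wing","mark"):
    for d in trace("wrist",l)[:2]:
        ys,xs=np.nonzero(d["mask"]); print(l,round(d["p"],2),d["location"],xs.min(),xs.max(),ys.min(),ys.max(),onz("wrist",d["location"],.1 if l[0]=="s" else .04,k))
x,y=250,60
cv2.imwrite("pics/w2full.png",im)
cv2.imwrite("pics/w2.png",cv2.resize(im[60:220,210:350],None,fx=3.6,fy=3.6,interpolation=cv2.INTER_CUBIC))
print(monitor.get_clock(),k["T"][:3,3])
E
```

```text
False
0.03 0.009356491611531658 [2.1 1.5 6.3] [ 0.19 -0.53 -0.  ] [ 0.5339 -0.1743  0.0934] 8.5167
False
0.06 0.009533387598896952 [1.7 2.  6.1] [ 0.17 -0.39  0.03] [ 0.5393 -0.145   0.0934] 9.1667
False
0.0853 0.009489014985989733 [1.8 1.6 6.5] [ 0.26 -0.28 -0.03] [ 0.5439 -0.12    0.0934] 9.7417
open 0.04522547962667573 [-0.6 -0.6 -0.6] [ 0.   -0.05  0.04] [ 0.5429 -0.121   0.0926] 10.175
stop_wing 0.84 [282.1, 128.4] 250 304 118 134 [ 0.54575978 -0.12405539  0.1       ]
mark 0.94 [313.4, 121.2] 304 320 108 133 [ 0.57921044 -0.12683213  0.04      ]
13.1083 [ 0.54625412 -0.10356093  0.38187406]
```

View pics/w2.png

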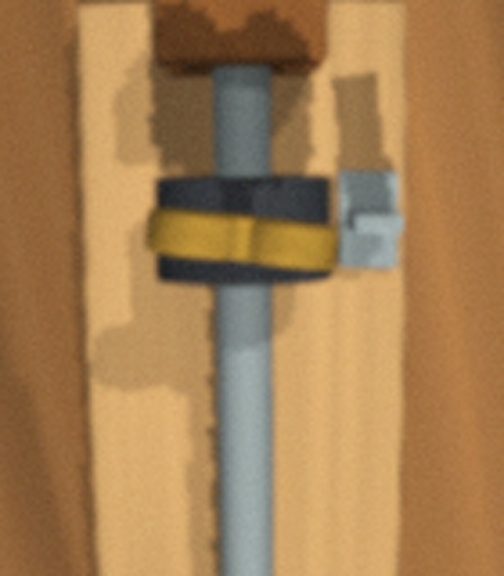

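The collar stands nearly level with the pointer. In the crop, the wing is at (243,238), the collar centre at (243,229) and the blade at (378,222). I'll check from directly above, where there is no parallax along the rod.

```bash
python3 - <<'E'
from h import *
u=np.array([np.cos(np.radians(79)),np.sin(np.radians(79))])
w=np.array([.5272,-.2045])
arm.servo_line([*(w-.0012*u),.25],down(np.radians(-11))); arm.sleep(.3)
k=calibration("wrist"); im=capture("wrist"); np.save("k3.npy",k,allow_pickle=True)
for l in ("stop_wing","mark"):
    for d in trace("wrist",l)[:1]:
        ys,xs=np.nonzero(d["mask"]); print(l,round(d["p"],2),d["location"],xs.min(),xs.max(),ys.min(),ys.max(),onz("wrist",d["location"],.1 if l[0]=="s" else .04,k))
k2=np.load("k2.npy",allow_pickle=True).item()
for n,p,z in (("wing",(277.5,126.1),.106),("collar",(277.5,123.7),.065),("blade",(315,121.7),.051),("foot",(312.2,120.8),.023)):
    print(n,(onz("wrist",p,z,k2)[:2]-w)@u)
cv2.imwrite("pics/w3.png",cv2.resize(im[40:180,200:340],None,fx=4.2,fy=4.2,interpolation=cv2.INTER_CUBIC))
print(monitor.get_clock(),k["T"][:3,3],(k["T"][:2,3]-w)@u)
E
```

```text
stop_wing 0.82 [278.3, 104.2] 250 304 94 111 [ 0.54271236 -0.12281693  0.1       ]
mark 0.82 [313.5, 101.8] 303 321 88 116 [ 0.5791438  -0.12665002  0.04      ]
wing 0.08489598374816588
collar 0.08459426922758399
blade 0.08621896688462895
foot 0.08575964272599007
13.85 [ 0.5423222  -0.12364375  0.38203437] 0.0822561406642533
```

View pics/w3.png

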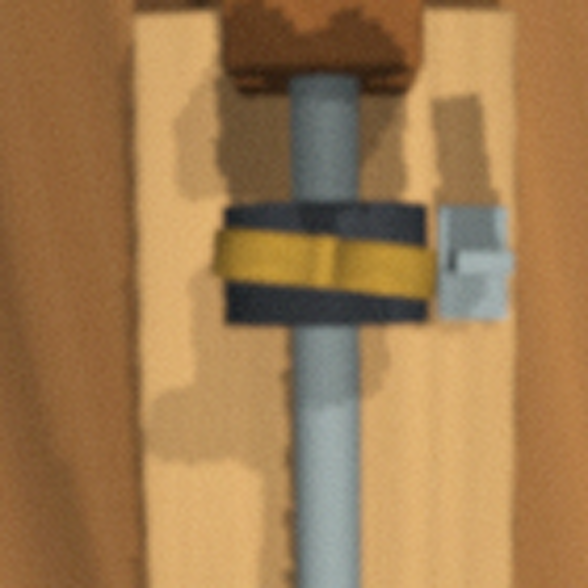

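From directly above, the wing and collar centre are at (326,264), and the foot and blade are at (473–483,262–263). The collar is level with the pointer to within about 0.5 mm, and the wing has turned about 84°. The gripper is clear, so I'm handing in.

```bash
python3 -c "
from h import *
print(order.close_job(),monitor.get_clock())"
```

```text
the job is handed in; nothing more can be done
the job is handed in; nothing more can be done
```

The job is handed in: I loosened the round collar's screw by about 84° and slid the collar level with the pointer, to within about 0.5 mm by the wrist camera; the screw is still loose and the square-block stop was not touched.

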